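# Make up the shaft-repair kit and the test-weld kit

### The job

Make up the kits for the next two jobs at the laser welder from the stock laid out at the front of the bench. Shaft repair, in the tray with the two round wells: the larger of the two collets (it will hold the shaft) upright in the small well, the ring gauge (it checks the finished diameter) flat in the big well and the grey oilstone stick (it dresses the weld) in the slot; test weld, in the other tray, the one with a shallow thumb groove across it: the copper backing bar flat in the narrow slot and the weld coupon, bead up, in the wider pocket beside it. Everything must sit right down on its pocket's floor, and the small collet, the parts tin and the solvent bottle stay standing where they are.

Things in the scene. Friction and masses are not known exactly. Their poses are not given: they have to be found in the camera images.
- shaft_tray: Fixed kit tray with two round wells: grey board, 132 mm long (x, away from robot) x 124 wide (y, left) x 10 high. Pockets 5 mm deep, black floors 5 mm above the bench. Slot 106 (x) x 32 mm centred at x 0, y +38 mm; small well, diameter 45, nearer the robot, at x -36.5, y -23.5 mm; big well, diameter 65, at x +26.5, y -23.5 mm. Origin: centre of its underside.
- weld_tray: Fixed kit tray without round wells: grey board, 122 mm long (x, away from robot) x 108 wide (y, left) x 10 high. Floors 5 mm above the bench. Narrow slot 106 (x) x 28 mm centred at x 0, y +32 mm; wide pocket 68 (x) x 44 mm at x 0, y -24 mm. An open thumb groove, 44 mm wide and 3.5 mm deep, runs along y across the middle of both. Origin: centre of its underside.
- collet_large: The larger of two steel spring collets, standing upright: a slotted round sleeve 29 mm in diameter and 36 mm tall, 50 g. Its origin is the centre of its underside; z is up.
- collet_small: The smaller spring collet, the same shape, 22 mm in diameter and 30 mm tall, standing upright among the stock; it belongs to neither kit and stays where it stands. Its origin is the centre of its underside; z is up.
- ring_gauge: Plain ring gauge, a thick steel ring lying flat, 49 mm outside diameter, 15 mm high, 130 g. Its origin is the centre of its underside; z is up.
- oilstone: Oilstone stick, a mottled grey square-edged bar lying flat, 90 mm long (its y) by 16 mm wide (its x) by 13 mm high, 35 g. Its origin is the centre of its underside; z is up.
- coupon: Weld test coupon, a small light-grey steel plate with a weld bead on its upper face, 52 mm long (its y) by 28 mm wide (its x), 8 mm thick (9 mm over the bead), 50 g. Its origin is the centre of its underside; z is up.
- copper_bar: Copper backing bar lying flat, 90 mm long (its y) by 12 mm wide (its x) by 10 mm high, 80 g. Its origin is the centre of its underside; z is up.
- parts_tin: Bystander: round closed tin, 53 mm in diameter, 22 mm high, at the right. Its origin is the centre of its underside; z is up.
- solvent_bottle: Bystander: white dropper bottle with a red cap, 47 mm in diameter, 118 mm tall, at the right. Its origin is the centre of its underside; z is up.

How it is judged:
At the end, for the whole second after the job is handed in: All five sit in their pockets within 10.5 mm of centre along each tray axis, undersides within 2.5 mm of the floor, upright or flat within 0.1 rad, bars and coupon within 0.25 rad of the tray's length, at rest; small collet, tin and bottle upright within 20 mm of their starts (x of collet_large in the frame of shaft_tray between -0.047 and -0.026 m and y of collet_large in the frame of shaft_tray between -0.034 and -0.013 m and z of collet_large in the frame of shaft_tray between 0.0025 and 0.0075 m and angle between each of collet_large, ring_gauge, oilstone, coupon, copper_bar, collet_small, parts_tin, solvent_bottle's own z axis and vertical below 0.1 rad and linear speed of each of collet_large, ring_gauge, oilstone, coupon, copper_bar below 0.02 m/s and angular speed of each of collet_large, ring_gauge, oilstone, coupon, copper_bar below 0.2 rad/s and x of ring_gauge in the frame of shaft_tray between 0.016 and 0.037 m and y of ring_gauge in the frame of shaft_tray between -0.034 and -0.013 m and z of ring_gauge in the frame of shaft_tray between 0.0025 and 0.0075 m and x of oilstone in the frame of shaft_tray between -0.0105 and 0.0105 m and y of oilstone in the frame of shaft_tray between 0.0275 and 0.0485 m and z of oilstone in the frame of shaft_tray between 0.0025 and 0.0075 m and angle between the y axis of oilstone and the x axis of shaft_tray, either way round below 0.25 rad and x of coupon in the frame of weld_tray between -0.0105 and 0.0105 m and y of coupon in the frame of weld_tray between -0.0345 and -0.0135 m and z of coupon in the frame of weld_tray between 0.0025 and 0.0075 m and angle between the y axis of each of coupon, copper_bar and the x axis of weld_tray, either way round below 0.25 rad and x of copper_bar in the frame of weld_tray between -0.0105 and 0.0105 m and y of copper_bar in the frame of weld_tray between 0.0215 and 0.0425 m and z of copper_bar in the frame of weld_tray between 0.0025 and 0.0075 m and distance of each of collet_small, parts_tin, solvent_bottle from where it was at the start of the episode below 0.02 m); the robot touches nothing.
It fails at once if the small collet is shifted by more than 20 mm or knocked over (distance of collet_small from where it was at the start of the episode above 0.02 m or angle between collet_small's own z axis and vertical above 0.4 rad).
It fails at once if the parts tin is shifted by more than 20 mm or knocked over (distance of parts_tin from where it was at the start of the episode above 0.02 m or angle between parts_tin's own z axis and vertical above 0.4 rad).
It fails at once if the solvent bottle is shifted by more than 20 mm or knocked over (distance of solvent_bottle from where it was at the start of the episode above 0.02 m or angle between solvent_bottle's own z axis and vertical above 0.4 rad).
It also fails if it takes over 106 s, if anything falls off the work surface, if the arm or the gripper's body presses on something with over 40 N, if the wrist force passes 120 N, or if a joint passes its speed limit or range.

### The arm

A 7-joint arm with a two-finger parallel gripper is mounted at the origin on a cart in front of the work surface, level with it; the furniture and walls round the work are solid. World frame = base frame: x ahead of the robot, y to its left, z up, the work surface at z = 0. Lengths are in m, angles in rad, forces in N, time in s.
With the tool pointing down it reaches from about 0.425 to 0.825 m from the base axis. Payload 3.6 kg.
Tool frame: the origin (TCP) lies between the finger pads; the fingertips stand 14 mm ahead of it and the grasp point (between the pads) lies 5 mm behind it (ctrl.tcp_to_tips is the distance from the TCP to the fingertips, in m); z points along the fingers, y is the line along which they close (so a half turn about z gives the same grasp; the last joint's range is limited). The gripper opens to 93 mm and grips with 3 to 60 N. Pads are 15 mm wide; open, the fingers measure 128 mm over their backs; the gripper's body (75 mm by 188 mm) begins 65 mm behind the grasp point.
Start: joints at [-1.357, 0.615, -0.013, 1.423, 0.008, 1.103, -0.04], TCP at [0.154, 0.631, 0.233] pointing down, gripper open.
Joint ranges: [-3.12, 3.12], [-0.3, 2.06], [-1.34, 1.32], [0.26, 2.42], [-1.36, 4.5], [0.01, 1.98], [-2.84, 2.84]. Speed limits (rad/s): [2.79, 2.79, 3.14, 3.14, 3.14, 3.14, 3.14].

### API

Orientations are given as a rotation vector (axis times angle).
In Python, from cell import ctrl gives the robot as it stands. The module is installed in compiled form; this text tells all that it offers.
- The arm moves only by the tool apply_moves, never from a script. Its argument "increments" is a list of rows, each a list of 6 numbers: the shift along the tool's x, y, z scaled (see below), then the turn, a rotation vector about the tool's x, y, z scaled (see below). In form: [[dx, dy, dz, ax, ay, az], ...]. A call has exactly 8 rows; each row shifts and turns the commanded pose from where the row before left it, along the tool's axes as they then stand; what a row does not reach is not made up. The controller multiplies each number of a shift by 0.15 m and each number of a turn by 90 degrees. A row lasts 1/12 s, in which the tool goes at most 41.7 mm and 7.16 degrees, less where a joint would pass 70% of its speed; a pose out of reach is approached as far as the arm can. A call with a number of a shift or a turn outside -1 to 1 is refused whole. A call with a gripper value outside its range is refused whole. "grip" is the closure, from 0 (fully open) to 1 (shut), set as the call begins (left out, the last holds). The fingers move at their own pace and stop on an object; "force" is the grip in N (left out, the last holds). Time passes only in rows, so rows that do not move let the fingers close, or fill a call up. It gives the time, the measured TCP pose, the force, the opening and the grip force at its end, in the units of the state.
- ctrl.observe(): the state, without advancing time (a new reading comes with each control period).
- ctrl.camera(name): name is "side" or "top" or "wrist"; returns (picture, depth): 420x560x3 uint8, red, green, blue; 420x560 float32, m along the optical axis (not along the pixel's ray), 0 where there is no reading.
- ctrl.get_calibration(name): a dict with "K" (3x3 intrinsics, pixels), "k1" (the pictures are not rectified: a ray, as slopes to the right and down, at radius r is drawn at 1 + k1 r^2 times it, then the intrinsics apply), "R" (3x3) and "t" (3): a world point X has camera coordinates R X + t; the wrist camera has in their place "mount" (4x4, takes a point from camera to tool coordinates, whose origin is the TCP and whose axes are the flange's). Camera axes: x right, y down, z forward; pixel columns grow to the right and rows downward; lengths in m; the calibration is good to about 2 mm. A picture is of the moment at which its call begins: read the wrist's pose just before it. get_calibration takes no time and is no camera call.
- ctrl.hand_in(): hands the job in; it is judged then, once.
The state is a dict: "time_s": time; "joint_positions": joint angles; "joint_vel": joint speeds; "effort": joint torques, N m; "tcp_pos": TCP position; "eef_rot": TCP orientation; "force": force on the tool from outside, world axes, zero at the start; "torque": the same for the moment, N m; "opening": opening from 0.0 (shut) to 1.0 (fully open); "gripper_force": force on a finger pad.
Only numpy, scipy, OpenCV 4.12 (cv2) and the standard library are available. Lean on these libraries where they do the work, as an engineer would, in place of code of your own. Each camera call takes 0.05 s, during which the arm holds its last target. There are 200 camera calls.

## Working session

There is one attempt and no reset: what is moved stays moved. The work goes in short steps, Python scripts to look and compute and a tool call to move; the robot and the scene stay as the last step left them, time stands still between calls to the robot, and variables do not carry over. Pictures are saved under pics/ and viewed, at most 14 in all, crops included, and the job is handed in when it is done.

Besides the shell and the picture viewer there is one more tool, called as name([rows], argument=value, ...), one row to a line, values as JSON. apply_moves: Moves the arm, as the interface text tells. Its arguments: {"type":"object","properties":{"increments":{"type":"array","items":{"type":"array","items":{"type":"number"}}},"grip":{"type":"number"},"force":{"type":"number"}},"required":["increments"]}

```bash
mkdir -p pics
cat > h.py <<'E'
import numpy as np, cv2
from cell import ctrl
from scipy.spatial.transform import Rotation as Rn
def shot(name):
    s=ctrl.observe(); im,d=ctrl.camera(name); c=ctrl.get_calibration(name); return s,im,d,c
def world(s,d,c,uv=None):
    """world xyz for every pixel"""
    h,w=d.shape; u,v=np.meshgrid(np.arange(w),np.arange(h))
    pts=np.stack([u,v],-1).reshape(-1,1,2).astype(float)
    K=np.array(c["K"]);n=cv2.undistortPoints(pts,K,np.array([c["k1"],0,0,0.])).reshape(h,w,2)
    P=np.dstack([n*d[...,None],d])
    if "mount" in c:
        M=np.array(c["mount"]);P=P@M[:3,:3].T+M[:3,3]
        return P@Rn.from_rotvec(s["eef_rot"]).as_matrix().T+np.array(s["tcp_pos"])
    return (P-np.array(c["t"]))@np.array(c["R"])
E
python3 - <<'E'
from h import *
s,im,d,c=shot("top"); cv2.imwrite("pics/top0.png",im[...,::-1]); W=world(s,d,c); np.save("top0.npy",W)
print(s, c)
for v in range(20,420,60): print([tuple(np.round(W[v,u],3)) for u in range(20,560,130)])
E
```

```text
{'time_s': 0.0, 'joint_positions': array([-1.35747729,  0.61585495, -0.01263645,  1.42483995,  0.00807823,
        1.10341519, -0.04039136]), 'joint_vel': array([ 0.00047817,  0.0010966 , -0.00015831,  0.00047123,  0.0014161 ,
       -0.00115114,  0.00030925]), 'effort': array([-6.89780318e-04, -4.58935654e+01,  2.08788025e-01, -1.65743333e+01,
       -6.10539643e-02,  2.06153450e-02,  2.41892012e-04]), 'tcp_pos': array([0.15419144, 0.63068851, 0.23154232]), 'eef_rot': array([-0.37564276, -3.1187573 ,  0.00384938]), 'force': array([-0.10023492,  0.90933543,  0.30802826]), 'torque': array([ 0.01988181,  0.01614839, -0.00170568]), 'gripper_force': 0.0, 'opening': 1.0028635939183514} {'K': array([[505.67201692,   0.        , 274.6990932 ],
       [  0.        , 505.67201692, 210.62570268],
       [  0.        ,   0.        ,   1.        ]]), 'k1': 0.02884614577092048, 'R': array([[-0.02347675, -0.99972236,  0.00201019],
       [-0.99778867,  0.02330618, -0.06224615],
       [ 0.06218202, -0.00346708, -0.9980588 ]]), 't': array([0.01276948, 0.52031669, 0.99351263])}
[(np.float64(0.762), 
[... 1385 characters left out ...]
t64(-0.27), np.float64(-0.004)), (np.float64(0.398), np.float64(-0.66), np.float64(-0.253))]
[(np.float64(0.196), np.float64(0.938), np.float64(-0.864)), (np.float64(0.182), np.float64(0.467), np.float64(-0.87)), (np.float64(0.169), np.float64(-0.013), np.float64(-0.875)), (np.float64(0.16), np.float64(-0.492), np.float64(-0.868)), (np.float64(0.152), np.float64(-0.962), np.float64(-0.86))]
[(np.float64(-0.017), np.float64(0.932), np.float64(-0.858)), (np.float64(-0.034), np.float64(0.468), np.float64(-0.87)), (np.float64(0.108), np.float64(-0.004), np.float64(-0.288)), (np.float64(-0.055), np.float64(-0.481), np.float64(-0.863)), (np.float64(-0.063), np.float64(-0.952), np.float64(-0.866))]
```

View pics/top0.png

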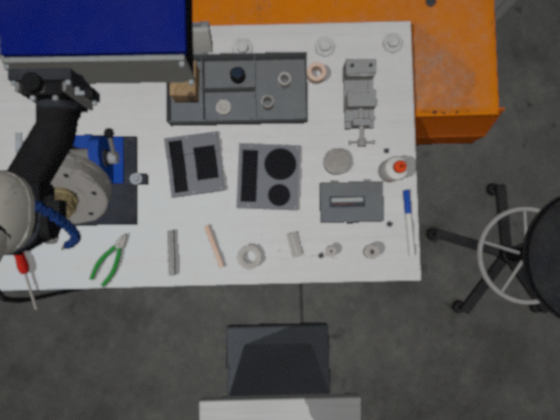

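The top view shows the oilstone (173,252), copper bar (214,245), ring (250,256), coupon (295,244), two collets (333,250) and (373,250), the weld tray (194,164) and the shaft tray (270,177).

Run:
```python
from h import *
W=np.load("top0.npy"); im=cv2.imread("pics/top0.png")
x,y,z=W[...,0],W[...,1],W[...,2]
M=((z>0.006)&(z<0.06)).astype(np.uint8); M[:,:150]=0;M[:,405:]=0;M[:125]=0;M[285:]=0
n,L,st,ce=cv2.connectedComponentsWithStats(M)
for i in range(1,n):
    if st[i,4]<40: continue
    P=W[L==i]; zt=np.percentile(P[:,2],80)
    (cx,cy),(a,b),ang=cv2.minAreaRect((P[:,:2]*1000).astype(np.float32))
    print(ce[i].round(),st[i,4],"rect c",round(cx,1),round(cy,1),"size",round(a,1),round(b,1),"ang",round(ang,1),"mean",P[:,:2].mean(0).round(4),"zt",zt.round(4))
cr=im[215:285,150:400]; cv2.imwrite("pics/c0.png",cv2.resize(cr,None,fx=3.2,fy=3.2,interpolation=cv2.INTER_CUBIC))
s,a,d,c=shot("wrist");print(c)
```

```text
[360. 135.] 301 rect c 666.7 -172.1 size 58.1 47.5 ang 87.3 mean [ 0.6669 -0.1723] zt 0.0355
[195. 164.] 1618 rect c 619.8 162.0 size 122.6 108.2 ang 6.6 mean [0.6199 0.1585] zt 0.0108
[268. 178.] 2087 rect c 591.4 13.2 size 124.1 132.2 ang 86.4 mean [0.588  0.0122] zt 0.0111
[336. 161.] 563 rect c 616.7 -124.3 size 51.0 51.9 ang 45.1 mean [ 0.6164 -0.1238] zt 0.0231
[353. 200.] 2797 rect c 552.8 -162.4 size 120.1 152.2 ang 3.1 mean [ 0.5376 -0.1538] zt 0.0303
[403. 199.] 49 rect c 532.4 -258.5 size 48.4 3.9 ang 2.0 mean [ 0.5375 -0.2584] zt 0.0121
[213. 246.] 228 rect c 453.5 125.2 size 89.7 10.3 ang 20.0 mean [0.4532 0.1251] zt 0.0113
[171. 252.] 322 rect c 443.0 210.1 size 88.1 14.1 ang 0.9 mean [0.4435 0.2095] zt 0.0144
[294. 244.] 217 rect c 453.0 -36.1 size 49.7 20.0 ang 13.3 mean [ 0.4528 -0.0362] zt 0.0094
[249. 256.] 360 rect c 430.4 53.9 size 47.7 45.7 ang 89.0 mean [0.4305 0.0544] zt 0.0165
[330. 250.] 96 rect c 438.8 -106.1 size 19.4 21.5 ang 89.5 mean [ 0.4391 -0.1061] zt 0.0313
[371. 251.] 181 rect c 436.1 -185.0 size 27.4 27.3 ang 89.6 mean [ 0.4361 -0.1847] zt 0.0365
{'K': array([[304.48586725,   0.        , 278.04304417],
       [  0.        , 304.48586725, 209.44958699],
       [  0.        ,   0.        ,   1.        ]]), 'k1': -0.06445267485674984, 'mount': array([[-2.01495591e-04, -9.58166107e-01, -2.86212632e-01,
         8.00271276e-02],
       [ 9.99999197e-01, -5.51212844e-04,  1.14131244e-03,
         1.36164322e-03],
       [-1.25133097e-03, -2.86212172e-01,  9.58165449e-01,
        -1.51557895e-01],
       [ 0.00000000e+00,  0.00000000e+00,  0.00000000e+00,
         1.00000000e+00]])}
```

View pics/c0.png

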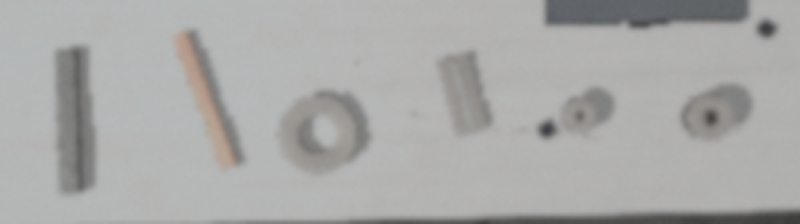

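```bash
cat > plan.py <<'E'
import sys
from h import *
# args: x y z(TCP, mm) theta(deg, tool y from world y); prints turn (az units, before shifting) and shift units after it
def plan(X,Y,Z,th):
    s=ctrl.observe(); R=Rn.from_rotvec(s["eef_rot"]).as_matrix(); ty=R[:,1]
    cur=np.degrees(np.arctan2(-ty[0],ty[1])); tilt=np.degrees(np.arccos(-R[2,2]))
    t=np.radians(th); y=np.array([-np.sin(t),np.cos(t),0]); x=np.cross(y,[0,0,-1])
    d=np.array([X,Y,Z])/1000-s["tcp_pos"]
    # levelling turn included: full rotation vector in tool axes
    T=np.column_stack([x,y,[0,0,-1]]); rv=Rn.from_matrix(R.T@T).as_rotvec()/(np.pi/2)
    print("t",round(s["time_s"],2),"tcp",(s["tcp_pos"]*1000).round(1),"th",cur.round(1),"tilt",tilt.round(2),"open",round(s["opening"]*93,1),"gf",round(s["gripper_force"],1),"F",s["force"].round(1))
    print(" turn units",rv.round(3)," shift units",(T.T@d/0.15).round(3), "mm",(d*1000).round(1))
a=list(map(float,sys.argv[1:]))
for i in range(0,len(a),4): plan(*a[i:i+4])
E
python3 plan.py 453.5 125.2 120 20
```

```text
t 0.1 tcp [154.2 630.7 231.6] th -13.7 tilt 0.13 open 93.1 gf 0.0 F [ 0.3 -0.9 -0.3]
 turn units [-0.001 -0.    -0.375]  shift units [-0.722 -3.85   0.744] mm [ 299.3 -505.5 -111.6]
```

apply_moves([
  [0,0,0,0,0,-0.063],
  [0,0,0,0,0,-0.063],
  [0,0,0,0,0,-0.063],
  [0,0,0,0,0,-0.062],
  [0,0,0,0,0,-0.062],
  [0,0,0,0,0,-0.062],
  [-0.045,-0.24,0,0,0,0],
  [-0.045,-0.24,0,0,0,0],
], grip=0.5)

```text
time_s: 0.77
tcp_pos: [0.1899, 0.5685, 0.2314]
eef_rot: [0.553, -3.09, 0.0]
force: [1.7, -0.1, 0.8]
opening: 0.512
gripper_force: 0.0
```

apply_moves([
  [-0.045,-0.24,0,0,0,0],
  [-0.045,-0.24,0,0,0,0],
  [-0.045,-0.24,0,0,0,0],
  [-0.045,-0.24,0,0,0,0],
  [-0.045,-0.24,0,0,0,0],
  [-0.045,-0.24,0,0,0,0],
  [-0.045,-0.24,0,0,0,0],
  [-0.045,-0.24,0,0,0,0],
])

```text
time_s: 1.43
tcp_pos: [0.3414, 0.3143, 0.2324]
eef_rot: [0.546, -3.093, 0.001]
force: [0.4, 0.2, -0.4]
opening: 0.501
gripper_force: 0.0
```

apply_moves([
  [-0.045,-0.24,0,0,0,0],
  [-0.045,-0.24,0,0,0,0],
  [-0.045,-0.24,0,0,0,0],
  [-0.045,-0.24,0.05,0,0,0],
  [-0.045,-0.24,0.05,0,0,0],
  [-0.045,-0.24,0.1,0,0,0],
  [0,0,0.25,0,0,0],
  [0,0,0.25,0,0,0],
])

```text
time_s: 2.1
tcp_pos: [0.4555, 0.1244, 0.1275]
eef_rot: [-0.535, 3.091, -0.001]
force: [0.7, 1.2, -0.5]
opening: 0.501
gripper_force: 0.0
```

```bash
python3 plan.py 453.5 125.2 60 20
python3 - <<'E'
from h import *
s,im,d,c=shot("wrist"); cv2.imwrite("pics/w1.png",im[...,::-1]); np.save("w1.npy",world(s,d,c))
s,im,d,c=shot("top"); cv2.imwrite("pics/t1.png",im[...,::-1]); W=world(s,d,c);np.save("t1.npy",W)
# heights left of weld tray
z=W[...,2]; y=W[...,1]; x=W[...,0]
for y0 in np.arange(.2,.42,.02):
    print(round(y0,2),[ (lambda q: round(float(q.max()),3) if q.size else None)(z[(abs(y-y0)<.01)&(abs(x-x0)<.02)]) for x0 in np.arange(.42,.72,.04)])
E
```

```text
t 2.1 tcp [455.5 124.4 127.5] th 19.6 tilt 0.29 open 46.6 gf 0.0 F [ 0.7  1.2 -0.5]
 turn units [-0.001  0.003 -0.004]  shift units [0.011 0.01  0.45 ] mm [ -2.    0.8 -67.5]
0.2 [None, None, None, 0.012, 0.014, 0.01, 0.013, 0.361]
0.22 [None, None, 0.001, 0.003, 0.012, 0.014, 0.013, 0.361]
0.24 [None, None, 0.002, 0.004, 0.004, 0.003, 0.003, 0.361]
0.26 [None, None, 0.003, 0.007, 0.03, 0.024, 0.335, 0.362]
0.28 [None, 0.296, 0.336, 0.019, 0.031, 0.319, 0.359, 0.363]
0.3 [0.003, 0.384, 0.404, 0.394, 0.322, 0.331, 0.386, 0.386]
0.32 [0.014, 0.434, 0.426, 0.418, 0.328, 0.331, 0.387, 0.385]
0.34 [0.013, 0.39, 0.063, 0.416, 0.329, 0.328, 0.359, 0.362]
0.36 [0.014, 0.337, 0.125, 0.324, 0.327, 0.32, 0.078, 0.361]
0.38 [0.008, 0.166, 0.12, 0.142, 0.319, 0.084, 0.078, 0.003]
0.4 [0.004, 0.159, 0.057, None, 0.135, None, None, 0.002]
```

View pics/w1.png

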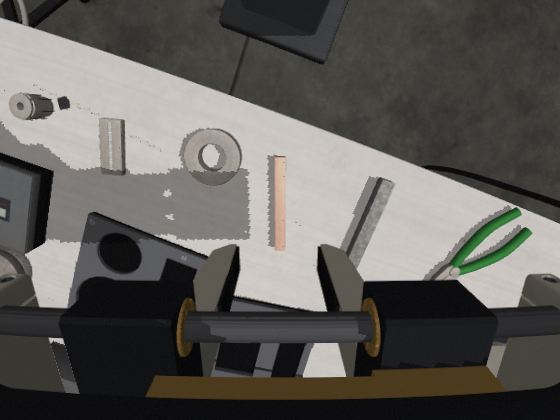

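The wrist view shows the copper bar (280,203) centred between the fingers and parallel to the pads, with the ring at (212,157), the coupon at (113,147) and the oilstone at (370,222).

Run:
```python
from h import *
W=np.load("w1.npy"); z=W[...,2]
M=((z>0.005)&(z<0.045)).astype(np.uint8); M[240:]=M[240:]*0+ (M[240:]*0)
M[200:,200:240]=0
n,L,st,ce=cv2.connectedComponentsWithStats(((z>0.005)&(z<0.045)).astype(np.uint8))
for i in range(1,n):
    if not 200<st[i,4]<20000: continue
    P=W[L==i]
    (cx,cy),(a,b),ang=cv2.minAreaRect((P[:,:2]*1000).astype(np.float32))
    print(ce[i].round(),st[i,4],"c",round(cx,1),round(cy,1),"size",round(a,1),round(b,1),"ang",round(ang,1),"zt",np.percentile(P[:,2],80).round(4))
```

```text
[ 29. 106.] 918 c 438.5 -105.2 size 21.5 22.1 ang 34.6 zt 0.0293
[111. 146.] 1263 c 453.2 -35.3 size 50.7 22.0 ang 13.9 zt 0.008
[212. 156.] 2044 c 430.6 55.8 size 48.3 49.1 ang 40.6 zt 0.0149
[ 20. 212.] 4597 c 554.1 -112.4 size 119.9 52.1 ang 0.9 zt 0.0284
[280. 203.] 1030 c 453.0 126.9 size 90.1 9.7 ang 19.5 zt 0.0101
[370. 221.] 1428 c 442.1 211.3 size 89.6 14.2 ang 0.6 zt 0.0131
[483. 249.] 1811 c 431.8 332.5 size 43.4 107.1 ang 58.1 zt 0.0096
[125. 256.] 4058 c 582.5 12.7 size 121.8 115.8 ang 86.2 zt 0.0098
[253. 306.] 449 c 564.6 147.3 size 13.7 66.1 ang 9.6 zt 0.0097
[252. 363.] 1049 c 633.6 156.0 size 50.0 88.3 ang 16.8 zt 0.0093
[303. 359.] 304 c 614.6 210.7 size 54.6 13.0 ang 8.4 zt 0.007
[ 63. 364.] 472 c 700.2 -40.2 size 51.5 5.0 ang 88.0 zt 0.0353
```

apply_moves([
  [0.01,0.017,0.2,0,0,0],
  [0,0,0.2,0,0,0],
  [0,0,0.15,0,0,0],
  [0,0,0.1,0,0,0],
  [0,0,0.06,0,0,0],
  [0,0,0.025,0,0,0],
  [0,0,0,0,0,0],
  [0,0,0,0,0,0],
])

```text
time_s: 2.87
tcp_pos: [0.4515, 0.1295, 0.0185]
eef_rot: [-0.546, 3.092, 0.0]
force: [0.6, -0.3, 0.6]
opening: 0.503
gripper_force: 0.0
```

```bash
python3 plan.py 453.2 126.3 17 19.6
```

```text
t 2.87 tcp [451.5 129.5  18.5] th 20.0 tilt 0.11 open 46.8 gf 0.0 F [ 0.6 -0.3  0.6]
 turn units [-0.     0.001  0.005]  shift units [-0.004 -0.024  0.01 ] mm [ 1.7 -3.2 -1.5]
```

apply_moves([
  [-0.004,-0.024,0.01,0,0,0],
  [0,0,0,0,0,0],
  [0,0,0,0,0,0],
  [0,0,0,0,0,0],
  [0,0,0,0,0,0],
  [0,0,0,0,0,0],
  [0,0,0,0,0,0],
  [0,0,0,0,0,0],
], grip=1, force=30)

```text
time_s: 3.53
tcp_pos: [0.4526, 0.1257, 0.016]
eef_rot: [-0.546, 3.094, -0.0]
force: [-0.6, -0.2, 2.4]
opening: 0.103
gripper_force: 30.0
```

apply_moves([
  [0,0,-0.1,0,0,0],
  [0,0,-0.2,0,0,0],
  [0,0,-0.2,0,0,0],
  [0,0,0,0,0,0.05],
  [0,0,0,0,0,0.05],
  [0,0,0,0,0,0.05],
  [0,0,0,0,0,0],
  [0,0,0,0,0,0],
])

```text
time_s: 4.2
tcp_pos: [0.4521, 0.1259, 0.0907]
eef_rot: [0.182, -3.136, 0.001]
force: [-0.3, 0.1, -0.6]
opening: 0.106
gripper_force: 30.0
```

```bash
python3 plan.py 616.1 193.8 45 6.6
```

```text
t 4.2 tcp [452.1 125.9  90.7] th 6.6 tilt 0.05 open 9.8 gf 30.0 F [-0.3  0.1 -0.6]
 turn units [-0. -0.  0.]  shift units [-1.138  0.324  0.305] mm [164.   67.9 -45.7]
```

apply_moves([
  [-0.12,0.034,0,0,0,0],
  [-0.21,0.06,0,0,0,0],
  [-0.21,0.06,0,0,0,0],
  [-0.21,0.06,0,0,0,0],
  [-0.21,0.06,0,0,0,0],
  [-0.178,0.05,0.1,0,0,0],
  [0,0,0.2,0,0,0],
  [0,0,0,0,0,0],
])

```text
time_s: 4.87
tcp_pos: [0.6135, 0.1929, 0.0399]
eef_rot: [0.181, -3.126, 0.004]
force: [-1.0, -0.7, -2.3]
opening: 0.095
gripper_force: 30.0
```

apply_moves([
  [0,0,0,0,0,0],
  [0,0,0,0,0,0],
  [0,0,0,0,0,0],
  [0,0,0,0,0,0],
  [0,0,0,0,0,0],
  [0,0,0,0,0,0],
  [0,0,0,0,0,0],
  [0,0,0,0,0,0],
])

```text
time_s: 5.53
tcp_pos: [0.6166, 0.1935, 0.0463]
eef_rot: [-0.179, 3.136, 0.0]
force: [0.3, -0.3, -0.5]
opening: 0.104
gripper_force: 30.0
```

```bash
python3 plan.py 616.1 193.8 22 6.6
python3 - <<'E'
from h import *
s,im,d,c=shot("wrist"); cv2.imwrite("pics/w2.png",im[...,::-1]); np.save("w2.npy",world(s,d,c))
E
```

```text
t 5.53 tcp [616.6 193.5  46.3] th 6.5 tilt 0.02 open 9.7 gf 30.0 F [ 0.3 -0.3 -0.5]
 turn units [ 0.     0.    -0.001]  shift units [0.003 0.002 0.162] mm [ -0.5   0.3 -24.3]
```

View pics/w2.png

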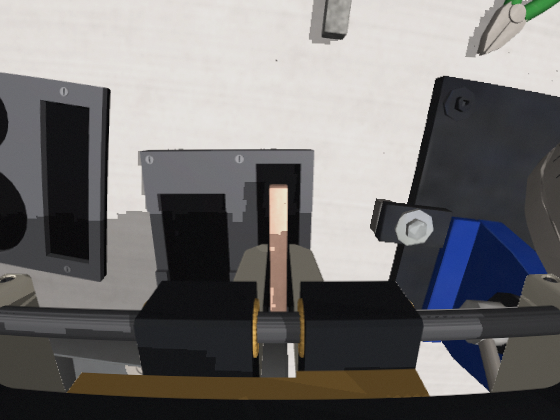

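The copper bar (278,245) is lined up over the middle of the narrow slot (257–300), so I'll lower and release it.

apply_moves([
  [0.003,0.002,0.06,0,0,0],
  [0,0,0.06,0,0,0],
  [0,0,0.03,0,0,0],
  [0,0,0.01,0,0,0],
  [0,0,0,0,0,0],
  [0,0,0,0,0,0],
  [0,0,0,0,0,0],
  [0,0,0,0,0,0],
])

```text
time_s: 6.25
tcp_pos: [0.6161, 0.1937, 0.0216]
eef_rot: [0.178, -3.136, 0.0]
force: [-0.0, 0.2, -1.4]
opening: 0.102
gripper_force: 30.0
```

apply_moves([
  [0,0,0,0,0,0],
  [0,0,0,0,0,0],
  [0,0,0,0,0,0],
  [0,0,0,0,0,0],
  [0,0,0,0,0,0],
  [0,0,-0.1,0,0,0],
  [0,0,-0.2,0,0,0],
  [0,0,-0.2,0,0,0],
], grip=0.62)

```text
time_s: 6.92
tcp_pos: [0.615, 0.1934, 0.0965]
eef_rot: [0.178, -3.133, 0.001]
force: [0.4, -0.0, 0.3]
opening: 0.382
gripper_force: 0.0
```

```bash
python3 plan.py 430.6 55.4 60 0
```

```text
t 6.92 tcp [615.  193.4  96.5] th 6.5 tilt 0.2 open 35.5 gf 0.0 F [ 0.4 -0.   0.3]
 turn units [-0.001 -0.002  0.072]  shift units [ 1.229 -0.92   0.243] mm [-184.4 -138.   -36.5]
```

apply_moves([
  [0,0,0,0,0,0.072],
  [0.13,-0.1,0,0,0,0],
  [0.19,-0.14,0,0,0,0],
  [0.19,-0.14,0,0,0,0],
  [0.19,-0.14,0,0,0,0],
  [0.19,-0.14,0,0,0,0],
  [0.19,-0.14,0,0,0,0],
  [0.149,-0.12,0,0,0,0],
], grip=0.25)

```text
time_s: 7.58
tcp_pos: [0.4292, 0.0543, 0.0972]
eef_rot: [0.0, -3.14, 0.001]
force: [0.1, -0.7, -0.5]
opening: 0.75
gripper_force: 0.0
```

apply_moves([
  [0,0,0.1,0,0,0],
  [0,0,0.15,0,0,0],
  [0,0,0.05,0,0,0],
  [0,0,0,0,0,0],
  [0,0,0,0,0,0],
  [0,0,0,0,0,0],
  [0,0,0,0,0,0],
  [0,0,0,0,0,0],
])

```text
time_s: 8.25
tcp_pos: [0.4324, 0.0558, 0.0525]
eef_rot: [-0.001, 3.14, 0.0]
force: [0.2, 0.4, 0.4]
opening: 0.751
gripper_force: 0.0
```

```bash
python3 plan.py 430.6 55.4 21 0
```

```text
t 8.25 tcp [432.4  55.8  52.5] th 0.0 tilt 0.08 open 69.9 gf 0.0 F [0.2 0.4 0.4]
 turn units [0.    0.001 0.001]  shift units [ 0.012 -0.003  0.21 ] mm [ -1.8  -0.4 -31.5]
```

apply_moves([
  [0.012,-0.003,0.1,0,0,0],
  [0,0,0.08,0,0,0],
  [0,0,0.03,0,0,0],
  [0,0,0,0,0,0],
  [0,0,0,0,0,0],
  [0,0,0,0,0,0],
  [0,0,0,0,0,0],
  [0,0,0,0,0,0],
])

```text
time_s: 8.92
tcp_pos: [0.4303, 0.0552, 0.0209]
eef_rot: [-0.001, 3.141, 0.0]
force: [0.2, 0.1, -0.2]
opening: 0.751
gripper_force: 0.0
```

apply_moves([
  [0,0,0,0,0,0],
  [0,0,0,0,0,0],
  [0,0,0,0,0,0],
  [0,0,0,0,0,0],
  [0,0,0,0,0,0],
  [0,0,-0.1,0,0,0],
  [0,0,-0.2,0,0,0],
  [0,0,-0.15,0,0,0],
], grip=1, force=30)

```text
time_s: 9.58
tcp_pos: [0.4294, 0.0551, 0.0886]
eef_rot: [0.001, -3.14, 0.0]
force: [0.2, 0.8, -1.1]
opening: 0.504
gripper_force: 30.0
```

```bash
python3 plan.py 616.4 -11.9 60 -3.6
python3 - <<'E'
from h import *
W=np.load("top0.npy"); im=cv2.imread("pics/top0.png")
g=im.max(2); M=((g<45)).astype(np.uint8); M[:,:150]=0;M[:,310:]=0;M[:128]=0;M[215:]=0
n,L,st,ce=cv2.connectedComponentsWithStats(M)
for i in range(1,n):
    if st[i,4]<60: continue
    P=W[L==i]; r=cv2.minAreaRect((P[:,:2]*1000).astype(np.float32)); print(ce[i].round(),st[i,4],[np.round(q,1) for q in r],np.median(P[:,2]).round(4))
E
```

```text
t 9.58 tcp [429.4  55.1  88.6] th 0.0 tilt 0.1 open 46.9 gf 30.0 F [ 0.2  0.8 -1.1]
 turn units [-0.    -0.001  0.04 ]  shift units [-1.272 -0.367  0.191] mm [187.  -67.  -28.6]
[178. 166.] 560 [array([542.1, 128.7]), array([291.5,  74.8]), np.float64(41.5)] 0.0046
[206. 162.] 586 [array([548.2,  93. ]), array([247. ,  58.2]), np.float64(31.2)] 0.0047
[280. 164.] 682 [array([551.9, -10.8]), array([ 56.9, 189.1]), np.float64(88.5)] 0.0046
[249. 175.] 650 [array([549.2,  43.3]), array([193.6,  46.2]), np.float64(9.8)] 0.0046
[279. 195.] 301 [array([553.3,  -8.1]), array([38.2, 39. ]), np.float64(23.6)] 0.0045
```

apply_moves([
  [0,0,0,0,0,0.04],
  [-0.15,-0.047,0,0,0,0],
  [-0.24,-0.07,0,0,0,0],
  [-0.24,-0.07,0,0,0,0],
  [-0.24,-0.07,0,0,0,0],
  [-0.24,-0.07,0,0,0,0],
  [-0.162,-0.04,0.05,0,0,0],
  [0,0,0.15,0,0,0],
])

```text
time_s: 10.25
tcp_pos: [0.6254, -0.0153, 0.0604]
eef_rot: [0.103, 3.125, -0.003]
force: [-0.1, -0.9, -0.8]
opening: 0.509
gripper_force: 30.0
```

apply_moves([
  [0,0,0,0,0,0],
  [0,0,0,0,0,0],
  [0,0,0,0,0,0],
  [0,0,0,0,0,0],
  [0,0,0,0,0,0],
  [0,0,0,0,0,0],
  [0,0,0,0,0,0],
  [0,0,0,0,0,0],
])

```text
time_s: 10.92
tcp_pos: [0.6171, -0.0115, 0.0584]
eef_rot: [0.097, 3.139, -0.0]
force: [-0.2, 0.5, -1.2]
opening: 0.509
gripper_force: 30.0
```

```bash
python3 plan.py 616.4 -11.9 26.5 -3.6
```

```text
t 10.92 tcp [617.1 -11.5  58.4] th -3.6 tilt 0.04 open 47.3 gf 30.0 F [-0.2  0.5 -1.2]
 turn units [0. 0. 0.]  shift units [ 0.004 -0.003  0.213] mm [ -0.7  -0.4 -31.9]
```

Opening afterwards only to about 70 mm, then on to the oilstone.

apply_moves([
  [0.004,-0.003,0.08,0,0,0],
  [0,0,0.08,0,0,0],
  [0,0,0.04,0,0,0],
  [0,0,0.013,0,0,0],
  [0,0,0,0,0,0],
  [0,0,0,0,0,0],
  [0,0,0,0,0,0],
  [0,0,0,0,0,0],
])

```text
time_s: 11.58
tcp_pos: [0.6163, -0.0121, 0.0256]
eef_rot: [-0.098, -3.14, 0.0]
force: [0.8, 0.3, -0.7]
opening: 0.506
gripper_force: 30.0
```

apply_moves([
  [0,0,0,0,0,0],
  [0,0,0,0,0,0],
  [0,0,0,0,0,0],
  [0,0,0,0,0,0],
  [0,0,0,0,0,0],
  [0,0,-0.1,0,0,0],
  [0,0,-0.2,0,0,0],
  [0,0,-0.2,0,0,0],
], grip=0.25)

```text
time_s: 12.25
tcp_pos: [0.6153, -0.012, 0.1007]
eef_rot: [-0.098, -3.137, 0.0]
force: [1.4, 0.0, 0.3]
opening: 0.753
gripper_force: 0.0
```

```bash
python3 plan.py 442.5 211 60 1
```

```text
t 12.25 tcp [615.3 -12.  100.7] th -3.6 tilt 0.19 open 70.0 gf 0.0 F [1.4 0.  0.3]
 turn units [-0.    -0.002 -0.051]  shift units [1.126 1.507 0.271] mm [-172.8  223.   -40.7]
```

apply_moves([
  [0,0,0,0,0,-0.051],
  [0.12,0.16,0,0,0,0],
  [0.16,0.21,0,0,0,0],
  [0.16,0.21,0,0,0,0],
  [0.16,0.21,0,0,0,0],
  [0.16,0.21,0,0,0,0],
  [0.16,0.21,0,0,0,0],
  [0.16,0.21,0,0,0,0],
], grip=0.5)

```text
time_s: 12.92
tcp_pos: [0.4495, 0.1993, 0.1013]
eef_rot: [-0.027, 3.141, 0.001]
force: [0.5, 0.9, 0.4]
opening: 0.5
gripper_force: 0.0
```

apply_moves([
  [0.046,0.087,0.05,0,0,0],
  [0,0,0.15,0,0,0],
  [0,0,0.1,0,0,0],
  [0,0,0,0,0,0],
  [0,0,0,0,0,0],
  [0,0,0,0,0,0],
  [0,0,0,0,0,0],
  [0,0,0,0,0,0],
])

```text
time_s: 13.58
tcp_pos: [0.4443, 0.2109, 0.0568]
eef_rot: [-0.027, 3.14, 0.001]
force: [0.5, 0.2, -0.4]
opening: 0.505
gripper_force: 0.0
```

```bash
python3 plan.py 442.5 211 20.5 1
```

```text
t 13.58 tcp [444.3 210.9  56.8] th 1.0 tilt 0.11 open 46.9 gf 0.0 F [ 0.5  0.2 -0.4]
 turn units [ 0.     0.001 -0.   ]  shift units [0.012 0.001 0.242] mm [ -1.8   0.1 -36.3]
```

apply_moves([
  [0.012,0.001,0.1,0,0,0],
  [0,0,0.1,0,0,0],
  [0,0,0.042,0,0,0],
  [0,0,0,0,0,0],
  [0,0,0,0,0,0],
  [0,0,0,0,0,0],
  [0,0,0,0,0,0],
  [0,0,0,0,0,0],
])

```text
time_s: 14.25
tcp_pos: [0.4421, 0.2113, 0.0203]
eef_rot: [-0.028, 3.14, 0.001]
force: [-0.7, 0.4, 0.1]
opening: 0.501
gripper_force: 0.0
```

apply_moves([
  [0,0,0,0,0,0],
  [0,0,0,0,0,0],
  [0,0,0,0,0,0],
  [0,0,0,0,0,0],
  [0,0,0,0,0,0],
  [0,0,-0.1,0,0,0],
  [0,0,-0.2,0,0,0],
  [0,0,-0.15,0,0,0.051],
], grip=1, force=30)

```text
time_s: 14.92
tcp_pos: [0.4415, 0.2108, 0.088]
eef_rot: [-0.1, -3.139, 0.0]
force: [0.1, 0.0, -0.8]
opening: 0.014
gripper_force: 0.0
```

```bash
python3 plan.py 593.8 51.1 60 -3.6
```

```text
t 14.92 tcp [441.5 210.8  88. ] th -3.6 tilt 0.06 open 1.3 gf 0.0 F [ 0.1  0.  -0.8]
 turn units [-0.    -0.001 -0.001]  shift units [-1.08  -0.999  0.187] mm [ 152.3 -159.7  -28. ]
```

The grip closed empty, so I'll look before trying again.

Run:
```python
from h import *
s,im,d,c=shot("wrist"); cv2.imwrite("pics/w3.png",im[...,::-1]); W=world(s,d,c); z=W[...,2]
n,L,st,ce=cv2.connectedComponentsWithStats(((z>0.005)&(z<0.045)).astype(np.uint8))
for i in range(1,n):
    if not 200<st[i,4]<20000: continue
    P=W[L==i]
    (cx,cy),(a,b),ang=cv2.minAreaRect((P[:,:2]*1000).astype(np.float32))
    print(ce[i].round(),st[i,4],"c",round(cx,1),round(cy,1),"size",round(a,1),round(b,1),"ang",round(ang,1),"zt",np.percentile(P[:,2],80).round(4))
```

```text
[428. 198.] 3087 c 434.4 330.3 size 43.2 112.4 ang 57.6 zt 0.0094
[276. 208.] 1352 c 442.2 211.8 size 89.6 13.0 ang 1.0 zt 0.0129
[  8. 257.] 589 c 455.4 -33.1 size 44.3 21.9 ang 8.9 zt 0.0077
[461. 289.] 4715 c 516.5 377.4 size 175.4 33.8 ang 89.9 zt 0.0116
[ 89. 358.] 1196 c 567.9 9.9 size 59.4 44.7 ang 86.0 zt 0.0096
[143. 358.] 357 c 571.0 72.6 size 12.2 42.7 ang 87.4 zt 0.0097
[412. 363.] 1051 c 574.9 330.8 size 26.0 71.7 ang 76.3 zt 0.0273
```

View pics/w3.png

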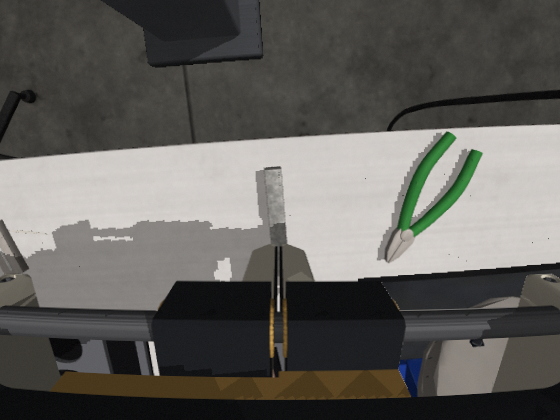

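The oilstone is still lying at (276,208) in the image, unmoved, so it slipped from a shallow grasp. I'll retry deeper and firmer.

apply_moves([
  [0,0,0,0,0,-0.051],
  [0,0,0,0,0,0],
  [0,0,0,0,0,0],
  [0,0.004,0,0,0,0],
  [0,0,0.15,0,0,0],
  [0,0,0.15,0,0,0],
  [0,0,0.1,0,0,0],
  [0,0,0.04,0,0,0],
], grip=0.5)

```text
time_s: 15.63
tcp_pos: [0.4402, 0.211, 0.0188]
eef_rot: [0.027, -3.137, 0.003]
force: [0.7, 0.4, 0.2]
opening: 0.488
gripper_force: 0.0
```

apply_moves([
  [0,0,0.025,0,0,0],
  [0,0,0,0,0,0],
  [0,0,0,0,0,0],
  [0,0,0,0,0,0],
  [0,0,0,0,0,0],
  [0,0,0,0,0,0],
  [0,0,0,0,0,0],
  [0,0,0,0,0,0],
])

```text
time_s: 16.3
tcp_pos: [0.4418, 0.2117, 0.0177]
eef_rot: [-0.028, 3.141, 0.0]
force: [-0.9, -0.3, 0.1]
opening: 0.502
gripper_force: 0.0
```

apply_moves([
  [0,0,0,0,0,0],
  [0,0,0,0,0,0],
  [0,0,0,0,0,0],
  [0,0,0,0,0,0],
  [0,0,0,0,0,0],
  [0,0,0,0,0,0],
  [0,0,0,0,0,0],
  [0,0,0,0,0,0],
], grip=1, force=40)

```text
time_s: 16.97
tcp_pos: [0.4416, 0.2116, 0.0174]
eef_rot: [0.028, -3.141, 0.0]
force: [0.6, -0.0, -0.3]
opening: 0.135
gripper_force: 40.0
```

```bash
python3 plan.py 442.5 211 18 1
```

```text
t 16.97 tcp [441.6 211.6  17.4] th 1.0 tilt 0.01 open 12.5 gf 40.0 F [ 0.6 -0.  -0.3]
 turn units [-0. -0.  0.]  shift units [-0.006 -0.004 -0.004] mm [ 0.9 -0.6  0.6]
```

apply_moves([
  [0,0,-0.03,0,0,0],
  [0,0,-0.06,0,0,0],
  [0,0,-0.1,0,0,0],
  [0,0,-0.1,0,0,0],
  [0,0,-0.1,0,0,0],
  [0,0,-0.06,0,0,0.026],
  [0,0,0,0,0,0.025],
  [0,0,0,0,0,0],
])

```text
time_s: 17.63
tcp_pos: [0.4421, 0.212, 0.0864]
eef_rot: [0.099, 3.138, 0.002]
force: [-0.8, -0.0, -0.7]
opening: 0.132
gripper_force: 40.0
```

```bash
python3 plan.py 593.8 51.1 60 -3.6
```

```text
t 17.63 tcp [442.1 212.   86.4] th -3.6 tilt 0.14 open 12.3 gf 40.0 F [-0.8 -0.  -0.7]
 turn units [ 0.001  0.001 -0.   ]  shift units [-1.076 -1.007  0.176] mm [ 151.7 -160.9  -26.4]
```

apply_moves([
  [-0.07,-0.066,0,0,0,0],
  [-0.14,-0.13,0,0,0,0],
  [-0.16,-0.15,0,0,0,0],
  [-0.16,-0.15,0,0,0,0],
  [-0.16,-0.15,0,0,0,0],
  [-0.16,-0.15,0,0,0,0],
  [-0.14,-0.13,0,0,0,0],
  [-0.086,-0.081,0,0,0,0],
])

```text
time_s: 18.3
tcp_pos: [0.5954, 0.0467, 0.0851]
eef_rot: [0.102, 3.138, -0.004]
force: [0.7, 0.1, 0.1]
opening: 0.136
gripper_force: 40.0
```

apply_moves([
  [0,0,0.05,0,0,0],
  [0,0,0.08,0,0,0],
  [0,0,0.08,0,0,0],
  [0,0,0.05,0,0,0],
  [0,0,0,0,0,0],
  [0,0,0,0,0,0],
  [0,0,0,0,0,0],
  [0,0,0,0,0,0],
])

```text
time_s: 18.97
tcp_pos: [0.5936, 0.0513, 0.0464]
eef_rot: [0.097, 3.139, 0.0]
force: [0.2, -0.0, 0.1]
opening: 0.139
gripper_force: 40.0
```

```bash
python3 plan.py 593.8 51.1 25 -3.6
python3 - <<'E'
from h import *
s,im,d,c=shot("wrist"); cv2.imwrite("pics/w4.png",im[...,::-1])
E
```

```text
t 18.97 tcp [593.6  51.3  46.4] th -3.5 tilt 0.06 open 13.0 gf 40.0 F [ 0.2 -0.   0.1]
 turn units [0.    0.001 0.001]  shift units [-0.001 -0.001  0.143] mm [  0.2  -0.2 -21.4]
```

View pics/w4.png

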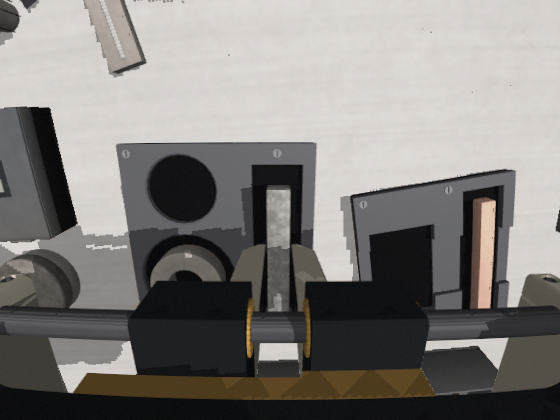

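The oilstone (279,240) is over the slot (253–302), with the ring in the big well and the copper bar in its slot. Now to lower and release the oilstone.

apply_moves([
  [0,0,0.05,0,0,0],
  [0,0,0.05,0,0,0],
  [0,0,0.03,0,0,0],
  [0,0,0.012,0,0,0],
  [0,0,0,0,0,0],
  [0,0,0,0,0,0],
  [0,0,0,0,0,0],
  [0,0,0,0,0,0],
])

```text
time_s: 19.68
tcp_pos: [0.5936, 0.0509, 0.0248]
eef_rot: [0.098, 3.14, 0.0]
force: [-0.5, -0.7, -0.1]
opening: 0.134
gripper_force: 40.0
```

apply_moves([
  [0,0,0,0,0,0],
  [0,0,0,0,0,0],
  [0,0,0,0,0,0],
  [0,0,0,0,0,0],
  [0,0,0,0,0,0],
  [0,0,-0.1,0,0,0],
  [0,0,-0.2,0,0,0],
  [0,0,-0.2,0,0,0],
], grip=0.65)

```text
time_s: 20.35
tcp_pos: [0.5922, 0.0508, 0.0993]
eef_rot: [-0.098, -3.137, 0.001]
force: [0.9, 0.7, -0.9]
opening: 0.351
gripper_force: 0.0
```

```bash
python3 plan.py 453.1 -35.7 60 13.6
```

```text
t 20.35 tcp [592.2  50.8  99.3] th -3.6 tilt 0.2 open 32.7 gf 0.0 F [ 0.9  0.7 -0.9]
 turn units [-0.    -0.002 -0.191]  shift units [ 1.037 -0.342  0.262] mm [-139.1  -86.5  -39.3]
```

apply_moves([
  [0,0,0,0,0,-0.064],
  [0,0,0,0,0,-0.064],
  [0,0,0,0,0,-0.063],
  [0.2,-0.066,0,0,0,0],
  [0.23,-0.076,0,0,0,0],
  [0.23,-0.076,0,0,0,0],
  [0.2,-0.066,0,0,0,0],
  [0.177,-0.058,0,0,0,0],
], grip=0.45)

```text
time_s: 21.02
tcp_pos: [0.452, -0.0369, 0.0998]
eef_rot: [0.371, -3.119, 0.001]
force: [-0.5, -1.2, 0.0]
opening: 0.553
gripper_force: 0.0
```

apply_moves([
  [0,0,0.1,0,0,0],
  [0,0,0.1,0,0,0],
  [0,0,0.05,0,0,0],
  [0,0,0,0,0,0],
  [0,0,0,0,0,0],
  [0,0,0,0,0,0],
  [0,0,0,0,0,0],
  [0,0,0,0,0,0],
])

```text
time_s: 21.68
tcp_pos: [0.4548, -0.0355, 0.0626]
eef_rot: [-0.373, 3.118, -0.0]
force: [0.4, -0.7, -1.0]
opening: 0.553
gripper_force: 0.0
```

```bash
python3 plan.py 453.1 -35.7 16 13.6;  python3 - <<'E'
from h import *
s,im,d,c=shot("wrist"); cv2.imwrite("pics/w5.png",im[...,::-1])
E
```

```text
t 21.68 tcp [454.8 -35.5  62.6] th 13.6 tilt 0.07 open 51.4 gf 0.0 F [ 0.4 -0.7 -1. ]
 turn units [-0.     0.001  0.   ]  shift units [0.011 0.001 0.311] mm [ -1.7  -0.2 -46.6]
```

View pics/w5.png

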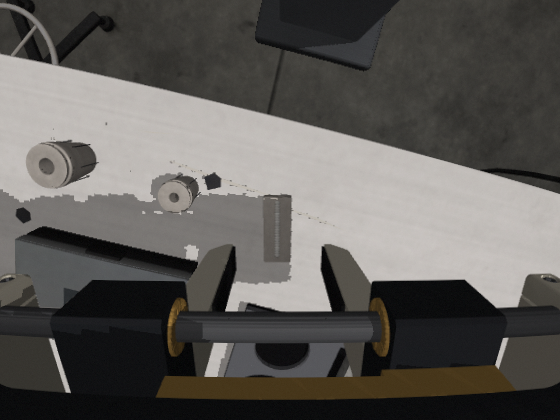

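The coupon (278,228) is centred between the fingers and aligned, bead up; the small collet (178,195) is clear of the left finger.

apply_moves([
  [0.011,0.001,0.12,0,0,0],
  [0,0,0.1,0,0,0],
  [0,0,0.06,0,0,0],
  [0,0,0.03,0,0,0],
  [0,0,0,0,0,0],
  [0,0,0,0,0,0],
  [0,0,0,0,0,0],
  [0,0,0,0,0,0],
])

```text
time_s: 22.4
tcp_pos: [0.453, -0.0359, 0.0162]
eef_rot: [-0.372, 3.118, -0.0]
force: [0.7, 0.3, -0.1]
opening: 0.545
gripper_force: 0.0
```

apply_moves([
  [0,0,0,0,0,0],
  [0,0,0,0,0,0],
  [0,0,0,0,0,0],
  [0,0,0,0,0,0],
  [0,0,0,0,0,0],
  [0,0,0,0,0,0],
  [0,0,0,0,0,0],
  [0,0,0,0,0,0],
], grip=1, force=40)

```text
time_s: 23.07
tcp_pos: [0.4527, -0.0359, 0.0157]
eef_rot: [-0.373, 3.119, -0.0]
force: [-0.8, 0.0, 1.6]
opening: 0.203
gripper_force: 40.0
```

apply_moves([
  [0,0,-0.03,0,0,0],
  [0,0,-0.06,0,0,0],
  [0,0,-0.1,0,0,0],
  [0,0,-0.1,0,0,0],
  [0,0,-0.1,0,0,0],
  [0,0,-0.06,0,0,0.039],
  [0,0,0,0,0,0.039],
  [0,0,0,0,0,0],
])

```text
time_s: 23.73
tcp_pos: [0.453, -0.0358, 0.0844]
eef_rot: [-0.179, 3.134, -0.0]
force: [-0.7, -0.5, -0.7]
opening: 0.204
gripper_force: 40.0
```

```bash
python3 plan.py 622.6 138.2 60 6.6
```

```text
t 23.73 tcp [453.  -35.8  84.4] th 6.5 tilt 0.12 open 19.0 gf 40.0 F [-0.7 -0.5 -0.7]
 turn units [-0.     0.001 -0.001]  shift units [-1.257  1.023  0.163] mm [169.6 174.  -24.4]
```

apply_moves([
  [-0.08,0.065,0,0,0,0],
  [-0.15,0.122,0,0,0,0],
  [-0.18,0.146,0,0,0,0],
  [-0.18,0.146,0,0,0,0],
  [-0.18,0.146,0,0,0,0],
  [-0.18,0.146,0,0,0,0],
  [-0.18,0.146,0,0,0,0],
  [-0.127,0.106,0,0,0,0],
])

```text
time_s: 24.4
tcp_pos: [0.6236, 0.1415, 0.083]
eef_rot: [-0.187, 3.135, 0.002]
force: [0.4, -0.1, -0.3]
opening: 0.207
gripper_force: 40.0
```

apply_moves([
  [0,0,0.05,0,0,0],
  [0,0,0.08,0,0,0],
  [0,0,0.08,0,0,0],
  [0,0,0.05,0,0,0],
  [0,0,0,0,0,0],
  [0,0,0,0,0,0],
  [0,0,0,0,0,0],
  [0,0,0,0,0,0],
])

```text
time_s: 25.07
tcp_pos: [0.6227, 0.1379, 0.0448]
eef_rot: [-0.18, 3.135, 0.0]
force: [-0.7, 0.1, -0.2]
opening: 0.202
gripper_force: 40.0
```

```bash
python3 plan.py 622.6 138.2 21.5 6.6;  python3 - <<'E'
from h import *
s,im,d,c=shot("wrist"); cv2.imwrite("pics/w6.png",im[...,::-1])
E
```

```text
t 25.07 tcp [622.7 137.9  44.8] th 6.6 tilt 0.07 open 18.8 gf 40.0 F [-0.7  0.1 -0.2]
 turn units [ 0.     0.001 -0.   ]  shift units [0.    0.002 0.155] mm [ -0.1   0.3 -23.3]
```

View pics/w6.png

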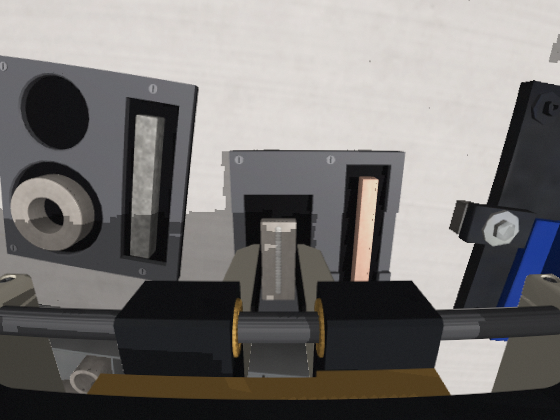

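The coupon (278,260) is over the wide pocket (246–312); the ring, oilstone and copper bar sit well in their pockets. Releasing it next.

apply_moves([
  [0,0.002,0.05,0,0,0],
  [0,0,0.05,0,0,0],
  [0,0,0.035,0,0,0],
  [0,0,0.018,0,0,0],
  [0,0,0,0,0,0],
  [0,0,0,0,0,0],
  [0,0,0,0,0,0],
  [0,0,0,0,0,0],
])

```text
time_s: 25.78
tcp_pos: [0.6223, 0.1385, 0.0208]
eef_rot: [-0.181, 3.136, -0.0]
force: [-0.0, -0.1, -0.1]
opening: 0.208
gripper_force: 40.0
```

apply_moves([
  [0,0,0,0,0,0],
  [0,0,0,0,0,0],
  [0,0,0,0,0,0],
  [0,0,0,0,0,0],
  [0,0,-0.05,0,0,0],
  [0,0,-0.15,0,0,0],
  [0,0,-0.2,0,0,0],
  [0,0,-0.2,0,0,0],
], grip=0.57)

```text
time_s: 26.45
tcp_pos: [0.6217, 0.1384, 0.112]
eef_rot: [0.181, -3.135, 0.001]
force: [0.1, -0.6, 0.5]
opening: 0.428
gripper_force: 0.0
```

```bash
python3 plan.py 436.3 -184.7 100 0
```

```text
t 26.45 tcp [621.7 138.4 112. ] th 6.6 tilt 0.09 open 39.8 gf 0.0 F [ 0.1 -0.6  0.5]
 turn units [-0.    -0.001  0.073]  shift units [ 1.236 -2.154  0.08 ] mm [-185.4 -323.1  -12. ]
```

apply_moves([
  [0,0,0,0,0,0.073],
  [0.08,-0.14,0,0,0,0],
  [0.12,-0.209,0,0,0,0],
  [0.12,-0.209,0,0,0,0],
  [0.12,-0.209,0,0,0,0],
  [0.12,-0.209,0,0,0,0],
  [0.12,-0.209,0,0,0,0],
  [0.12,-0.209,0,0,0,0],
], grip=0.42)

```text
time_s: 27.12
tcp_pos: [0.5017, -0.072, 0.112]
eef_rot: [-0.002, 3.14, -0.001]
force: [0.4, -0.4, -0.4]
opening: 0.584
gripper_force: 0.0
```

apply_moves([
  [0.12,-0.209,0,0,0,0],
  [0.12,-0.209,0,0,0,0],
  [0.12,-0.209,0,0,0,0],
  [0.076,-0.133,0.08,0,0,0],
  [0,0,0,0,0,0],
  [0,0,0,0,0,0],
  [0,0,0,0,0,0],
  [0,0,0,0,0,0],
])

```text
time_s: 27.78
tcp_pos: [0.4384, -0.1832, 0.0997]
eef_rot: [-0.006, 3.14, 0.001]
force: [-0.4, -1.0, -0.4]
opening: 0.579
gripper_force: 0.0
```

```bash
python3 plan.py 436.3 -184.7 26 0;  python3 - <<'E'
from h import *
s,im,d,c=shot("wrist"); cv2.imwrite("pics/w7.png",im[...,::-1]); W=world(s,d,c); z=W[...,2]
n,L,st,ce=cv2.connectedComponentsWithStats(((z>0.02)&(z<0.045)).astype(np.uint8))
for i in range(1,n):
    if not 200<st[i,4]<20000: continue
    P=W[L==i];P=P[P[:,2]>np.percentile(P[:,2],90)-.003]
    (cx,cy),(a,b),ang=cv2.minAreaRect((P[:,:2]*1000).astype(np.float32))
    print(ce[i].round(),st[i,4],"c",round(cx,1),round(cy,1),"size",round(a,1),round(b,1))
E
```

```text
t 27.78 tcp [ 438.4 -183.2   99.7] th 0.2 tilt 0.1 open 53.9 gf 0.0 F [-0.4 -1.  -0.4]
 turn units [0.    0.001 0.002]  shift units [ 0.014 -0.01   0.491] mm [ -2.1  -1.5 -73.7]
[274. 222.] 1128 c 435.9 -184.6 size 26.8 27.4
[374. 225.] 674 c 438.3 -106.0 size 21.9 20.6
[287. 297.] 2410 c 504.0 -173.2 size 23.8 79.7
[278. 357.] 3113 c 567.2 -185.2 size 29.9 136.8
```

View pics/w7.png

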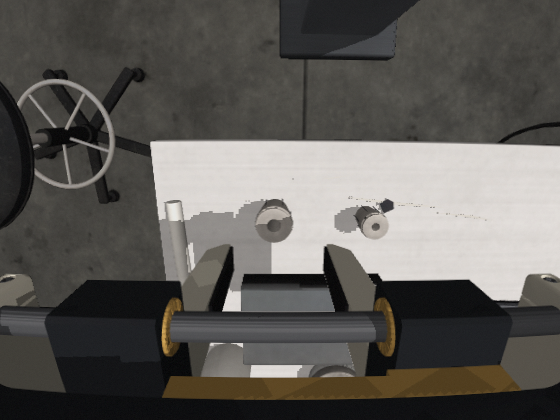

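The large collet (274,222) is between the fingers, and the small collet (374,225) is outside the right finger.

apply_moves([
  [0.014,-0.009,0.1,0,0,0.002],
  [0,0,0.15,0,0,0],
  [0,0,0.12,0,0,0],
  [0,0,0.08,0,0,0],
  [0,0,0.04,0,0,0],
  [0,0,0,0,0,0],
  [0,0,0,0,0,0],
  [0,0,0,0,0,0],
])

```text
time_s: 28.5
tcp_pos: [0.4358, -0.1859, 0.0264]
eef_rot: [0.003, 3.14, -0.001]
force: [-0.3, 0.6, -0.7]
opening: 0.578
gripper_force: 0.0
```

apply_moves([
  [0,0,0,0,0,0],
  [0,0,0,0,0,0],
  [0,0,0,0,0,0],
  [0,0,0,0,0,0],
  [0,0,0,0,0,0],
  [0,0,0,0,0,0],
  [0,0,0,0,0,0],
  [0,0,0,0,0,0],
], grip=1, force=25)

```text
time_s: 29.17
tcp_pos: [0.435, -0.1862, 0.0259]
eef_rot: [0.004, 3.141, -0.0]
force: [0.5, -1.0, 3.3]
opening: 0.291
gripper_force: 25.0
```

apply_moves([
  [0,0,-0.03,0,0,0],
  [0,0,-0.06,0,0,0],
  [0,0,-0.12,0,0,0],
  [0,0,-0.15,0,0,0],
  [0,0,-0.12,0,0,0],
  [0,0,-0.06,0,0,0.02],
  [0,0,0,0,0,0.02],
  [0,0,0,0,0,0],
])

```text
time_s: 29.83
tcp_pos: [0.4349, -0.186, 0.1069]
eef_rot: [0.106, 3.139, -0.0]
force: [0.4, -0.1, -0.5]
opening: 0.29
gripper_force: 25.0
```

```bash
python3 plan.py 553.4 -8 60 -3.6
```

```text
t 29.83 tcp [ 434.9 -186.   106.9] th -3.9 tilt 0.03 open 27.0 gf 25.0 F [ 0.4 -0.1 -0.5]
 turn units [-0.     0.    -0.003]  shift units [-0.714  1.234  0.312] mm [118.5 178.  -46.9]
```

apply_moves([
  [-0.045,0.08,0,0,0,0],
  [-0.09,0.155,0,0,0,0],
  [-0.11,0.19,0,0,0,0],
  [-0.11,0.19,0,0,0,0],
  [-0.11,0.19,0,0,0,0],
  [-0.11,0.19,0,0,0,0],
  [-0.09,0.155,0,0,0,0],
  [-0.049,0.084,0,0,0,0],
])

```text
time_s: 30.5
tcp_pos: [0.5548, -0.0038, 0.1051]
eef_rot: [-0.095, -3.139, -0.003]
force: [-0.7, -0.1, -0.8]
opening: 0.292
gripper_force: 25.0
```

apply_moves([
  [0,0,0.06,0,0,0],
  [0,0,0.12,0,0,0],
  [0,0,0.1,0,0,0],
  [0,0,0.06,0,0,0],
  [0,0,0,0,0,0],
  [0,0,0,0,0,0],
  [0,0,0,0,0,0],
  [0,0,0,0,0,0],
])

```text
time_s: 31.17
tcp_pos: [0.5543, -0.0089, 0.0564]
eef_rot: [0.104, 3.138, -0.0]
force: [-0.2, -0.3, -0.9]
opening: 0.292
gripper_force: 25.0
```

```bash
python3 plan.py 552.9 -8.2 31.5 -3.6;  python3 - <<'E'
from h import *
s,im,d,c=shot("wrist"); cv2.imwrite("pics/w8.png",im[...,::-1])
E
```

```text
t 31.17 tcp [554.3  -8.9  56.4] th -3.8 tilt 0.08 open 27.1 gf 25.0 F [-0.2 -0.3 -0.9]
 turn units [-0.     0.001 -0.002]  shift units [0.01  0.004 0.166] mm [ -1.4   0.7 -24.9]
```

View pics/w8.png

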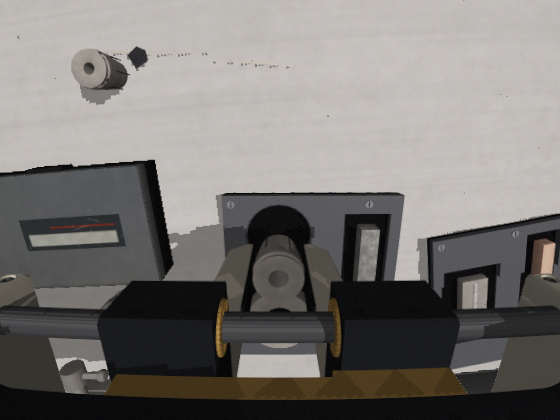

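The collet (278,272) is held upright over the small well (278,235), clear of the oilstone and ring, so I'll lower, release and rise.

apply_moves([
  [0.01,0.004,0.06,0,0,0],
  [0,0,0.05,0,0,0],
  [0,0,0.035,0,0,0],
  [0,0,0.019,0,0,0],
  [0,0,0,0,0,0],
  [0,0,0,0,0,0],
  [0,0,0,0,0,0],
  [0,0,0,0,0,0],
])

```text
time_s: 31.88
tcp_pos: [0.552, -0.0075, 0.031]
eef_rot: [-0.102, -3.139, -0.0]
force: [-2.4, 0.5, 4.3]
opening: 0.297
gripper_force: 25.0
```

apply_moves([
  [0,0,0,0,0,0],
  [0,0,0,0,0,0],
  [0,0,0,0,0,0],
  [0,0,0,0,0,0],
  [0,0,-0.05,0,0,0],
  [0,0,-0.15,0,0,0],
  [0,0,-0.2,0,0,0],
  [0,0,-0.2,0,0,0],
], grip=0.5)

```text
time_s: 32.55
tcp_pos: [0.5519, -0.0077, 0.122]
eef_rot: [-0.103, -3.138, 0.0]
force: [0.9, -0.2, 0.5]
opening: 0.502
gripper_force: 0.0
```

apply_moves([
  [0.25,0,-0.1,0,0,0],
  [0.25,0,-0.1,0,0,0],
  [0.25,0,-0.1,0,0,0],
  [0,0,-0.2,0,0,0],
  [0,0,0,0,0,0],
  [0,0,0,0,0,0],
  [0,0,0,0,0,0],
  [0,0,0,0,0,0],
])

```text
time_s: 33.22
tcp_pos: [0.4405, -0.0003, 0.1956]
eef_rot: [-0.103, -3.139, 0.0]
force: [0.3, -0.2, -0.2]
opening: 0.498
gripper_force: 0.0
```

Run:
```python
from h import *
for n in("top","wrist"):
    s,im,d,c=shot(n); W=world(s,d,c); np.save(n+"9.npy",W); cv2.imwrite(f"pics/{n}9.png",im[...,::-1])
    x,y,z=W[...,0],W[...,1],W[...,2]
    M=((z>0.0118)&(z<0.06)).astype(np.uint8)
    k,L,st,ce=cv2.connectedComponentsWithStats(M)
    for i in range(1,k):
        P=W[L==i]
        if not 20<st[i,4]<3000 or not (.5<P[:,0].mean()<.68 and -.06<P[:,1].mean()<.23): continue
        (cx,cy),(a,b),ang=cv2.minAreaRect((P[:,:2]*1000).astype(np.float32))
        print(n,"c",round(cx,1),round(cy,1),"size",round(a,1),round(b,1),"ang",round(ang,1),"ztop",np.percentile(P[:,2],70).round(4))
print(s["time_s"],s["tcp_pos"])
cv2.imwrite("pics/t9c.png",cv2.resize(cv2.imread("pics/top9.png")[120:270,150:420],None,fx=2.9,fy=2.9,interpolation=cv2.INTER_CUBIC))
```

```text
top c 616.0 193.8 size 88.7 10.8 ang 6.7 ztop 0.0154
top c 622.0 138.9 size 50.3 20.1 ang 6.8 ztop 0.0142
top c 616.8 -11.3 size 46.1 47.4 ang 88.6 ztop 0.0204
top c 593.6 51.5 size 13.0 88.8 ang 86.6 ztop 0.0185
top c 551.7 -6.6 size 27.5 27.7 ang 89.1 ztop 0.041
wrist c 551.1 -6.4 size 27.0 27.1 ang 84.9 ztop 0.0402
wrist c 583.0 49.0 size 6.2 25.3 ang 89.6 ztop 0.0178
wrist c 593.2 -8.7 size 20.5 2.9 ang 87.2 ztop 0.0149
33.2667 [ 4.40393185e-01 -3.09036376e-04  1.95373403e-01]
```

View pics/wrist9.png

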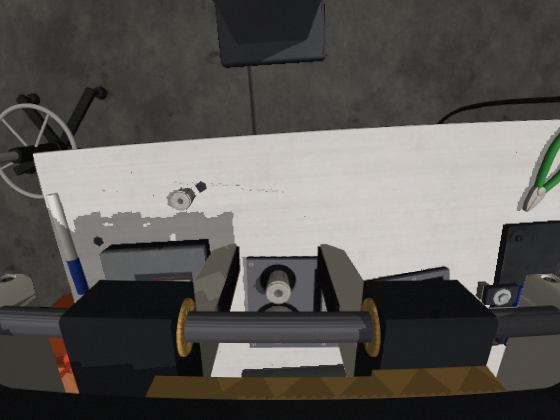

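View pics/t9c.png

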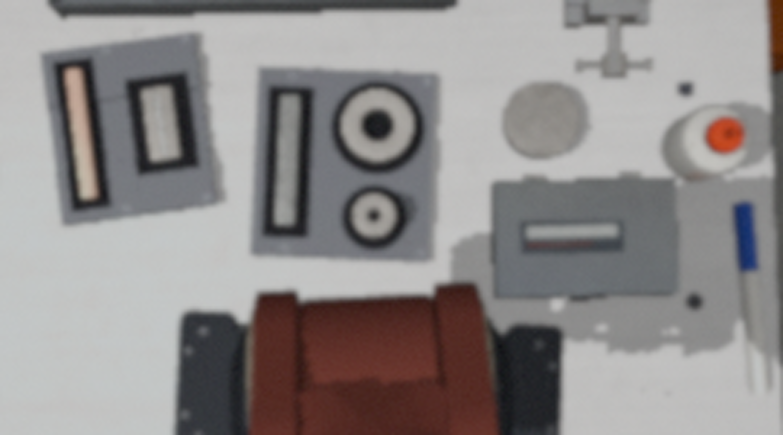

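All five parts sit in their pockets at the right heights and within a few millimetres of centre. The bystanders haven't moved.

```bash
python3 -c "
from cell import ctrl
print(ctrl.hand_in())"
```

```text
the job is handed in; nothing more can be done
None
```

Both kits are made up and the job was handed in at about 33 s, inside the 106 s limit: all five parts measured seated and near centre in their pockets, the small collet, tin and bottle still stand where they were, and the hand-in returned no verdict.

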